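# Null the ESR tester, then hold a can capacitor down on its contacts

## Robot

A 6-joint arm with a two-finger parallel gripper is mounted at the origin on a cart in front of the work surface, level with it; the furniture and walls round the work are solid. World frame = base frame: x ahead of the robot, y to its left, z up, the work surface at z = 0. Lengths are in m, angles in rad, forces in N, time in s.
With the tool pointing down it reaches from about 0.35 to 0.85 m from the base axis. Payload 8.1 kg.
Tool frame: the origin (TCP) lies at the centre of the arm's flange, where the gripper is bolted on; the fingertips stand 186 mm ahead of it and the grasp point (between the pads) lies 167 mm ahead of it; z points along the fingers, y is the line along which they close (so a half turn about z gives the same grasp; the last joint's range is limited). The gripper opens to 93 mm and grips with 3 to 60 N. Pads are 15 mm wide; open, the fingers measure 128 mm over their backs; the gripper's body (75 mm by 188 mm) begins 65 mm behind the grasp point.
Start: joints at [-0.085, 0.13, 1.488, -0, 1.523, -0.085], TCP at [0.6, 0, 0.405] pointing down, gripper open.
Joint ranges: [-2.96, 2.96], [-0.89, 2.26], [0.02, 2.5], [-1.34, 4.48], [0, 2.73], [-2.66, 2.66]. Speed limits (rad/s): [2.39, 2.39, 2.79, 3.14, 3.14, 3.14].

## Interface

Orientations are given as a rotation vector (axis times angle).
In Python, from plant import robot gives the robot as it stands.
- The arm moves only by the tool apply_moves, never from a script. Its argument "series" is a list of rows, each a list of 2 entries, a list of its own where there are three numbers: the shift along the tool's x, y, z in mm, then the turn, a rotation vector about the tool's x, y, z in rad. A call has 1 to 12 rows; each row shifts and turns the commanded pose from where the row before left it, along the tool's axes as they then stand; what a row does not reach is not made up. A row lasts 1/12 s, in which the tool goes at most 41.7 mm and 7.16 degrees, less where a joint would pass 70% of its speed; a pose out of reach is approached as far as the arm can. A call is refused whole if a number of a shift passes 41.7 or a number of a turn 0.125, either way. A call with a gripper value outside its range is refused whole. "claw" is the opening, from 0 (shut) to 1 (fully open), set as the call begins (left out, the last holds). The fingers move at their own pace and stop on an object; "newtons" is the grip in N (left out, the last holds). Time passes only in rows, so rows that do not move let the fingers close. It gives the time, the measured TCP pose, the force, the opening and the grip force at its end, in the units of the state.
- robot.read_state(): the state, without advancing time (a new reading comes with each control period).
- robot.read_camera(name): name is "scene" or "side" or "wrist"; returns (picture, depth): 384x512x3 uint8, blue, green, red; 384x512 float32, m along the optical axis (not along the pixel's ray), 0 where there is no reading.
- robot.calibration(name): a dict with "fx", "fy", "cx", "cy" (pixels), "extrinsics" (4x4, takes a point from world to camera coordinates). Camera axes: x right, y down, z forward; pixel columns grow to the right and rows downward; lengths in m; the calibration is good to about 2 mm. The wrist camera is an equidistant fisheye: a pixel r from the principal point sees the ray r / f radians off the axis. A picture is of the moment at which its call begins: read the wrist's pose just before it. calibration takes no time and is no camera call; for the wrist camera it gives the pose at the moment of the call.
- robot.close_job(): hands the job in; it is judged then, once.
The state is a dict: "t": time; "q": joint angles; "dq": joint speeds; "joint_torque": joint torques, N m; "tool_pos": TCP position; "orientation": TCP orientation; "force": force on the tool from outside, world axes, zero at the start; "wrist_torque": the same for the moment, N m; "opening": finger opening in m; "gripper_force": force on a finger pad.
Only numpy, scipy, OpenCV 4.12 (cv2) and the standard library are available. Lean on these libraries where they do the work, as an engineer would, in place of code of your own. Each camera call takes 0.05 s, during which the arm holds its last target. There are 200 camera calls.

## Task

Measure the long capacitor on the capacitor tester. First null the tester: with the sprung ring still empty, push the null key fully down and let it come all the way back up. Then take the one long capacitor out of the component tray, stand it in the sprung ring, press it straight down all the way to the stop, so that its foot bears on the brass contact under the ring, and finish while still holding it pressed down there; leave the two short capacitors and everything else on the desk where they are.

Things in the scene. Friction and masses are not known exactly. Their poses are not given: they have to be found in the camera images.
- tester: grey capacitor tester fixed to the desk, 112 (x) x 156 (y) mm, flat deck 37 mm above the desk, a low display hood along its rear (+x) edge up to 57 mm high. Origin under the centre of the housing; its own -x faces the robot (turned up to 0.3 rad), +y is its left. The sprung ring stands on the left half of the deck (its axis at local x = -10, y = +36 mm), the null key on the right half
- null_key (a joint): sprung lever key on the tester, hinged near the rear and reaching 58 mm towards the tester's -x to a round black knob: angle of the lever, 0 = up at rest, 0.16 rad = fully down on its stop. A push from above on the knob moves the knob 9 mm down; it needs about 2.5 N to start and 7 N at the bottom, and it springs back up when let go
- null_key_top (a point): centre of the top of the null key's black knob (23 mm across, flat top 18 mm across), moves with it; 65 mm above the desk at rest
- cradle (a joint): sprung ring cradle of the tester, slides straight down: travel in m, 0 = up at rest; 0.010 = fully down on its stop. A capacitor standing in it meets the brass contact at 0.008. Spring and contact together push up with 2.5 N at the top, 5.7 N at 0.008 and 9.5 N at 0.010, and nothing latches it: it rises again when let go
- cradle_seat (a point): centre of the upper face of the inner lip at the bottom of the ring, on which a capacitor's foot rests; moves with the ring; 56 mm above the desk at rest. The ring is a vertical tube: bore 33 mm, flared to about 44 mm at the mouth, whose rim is 21 mm above this point; outside 50 mm across. Two guide rods stand 27.5 mm to its left and right, up to 63 mm above the desk
- contact_post: spring-loaded brass contact stud, 11 mm across, upright in the middle under the ring; it comes through the 18 mm hole in the ring's lip as the ring goes down and gives way by 2 mm when the ring is on its stop. Origin at its foot, at rest on the deck; its top is 11 mm above that, 48 mm above the desk
- tray: black component tray fixed on the blue mat (3 mm thick), 72 (x) x 200 (y) mm, walls 16 mm high and 3 mm thick, floor 3 mm thick, three compartments in a row along its y, one capacitor upright in each. Origin under its centre, 3.4 mm above the desk; turned 0.2 to 0.55 rad
- cap_long: the long can capacitor: upright black cylinder with aluminium top, 30 mm diameter, 65 mm tall, 80 g; origin at the centre of its foot (flat underside), z along its axis, upward. Starts in any of the three compartments, with at least 5 mm to each wall
- cap_short_a: a short can capacitor: as the long one but 40 mm tall, stands in the tray; origin at the centre of its foot
- cap_short_b: the other short can capacitor, 30 mm diameter, 40 mm tall, stands in the tray; origin at the centre of its foot
- kapton_roll: bystander: amber tape roll lying flat, 50 mm across, 12 mm high; origin under its centre
- flux_bottle: bystander: small bottle with black cap, standing, 30 mm across, 75 mm tall; origin under its centre
- loupe: bystander: black eye loupe standing on its rim, 38 mm across, 32 mm tall; origin under its centre
- pliers: bystander: pliers lying flat, 53 x 109 x 14 mm; origin under the centre
- screwdriver_2: bystander: blue screwdriver lying, 141 mm long, 12 mm thick; origin under the centre
- brush: bystander: black brush lying, 120 mm long, 23 mm high; origin under the centre
- usb_stick: bystander: red memory stick lying, 50 x 17 x 8 mm; origin under the centre

How it is judged:
On the way, in this order (a step that is already met when the one before it is completed fails the run):
1. the null key is pushed fully down while the ring is empty (value of joint null_key above 0.145 rad and horizontal distance between each of cap_long, cap_short_a, cap_short_b and cradle_seat above 0.05 m), for 0.1 s.
2. the null key has come all the way back up, the ring still empty (value of joint null_key below 0.02 rad and horizontal distance between each of cap_long, cap_short_a, cap_short_b and cradle_seat above 0.05 m), for 0.1 s.
3. the long capacitor stands in the sprung ring, foot on the lip (distance between cap_long and cradle_seat below 0.005 m and angle between cap_long's own z axis and vertical below 0.12 rad), for 0.1 s.
At the end, for the whole second after the job is handed in: For the last second the robot holds the long capacitor (over 1 N) at rest, upright within 0.12 rad, foot within 5 mm of the ring's seat, the ring down over 8.5 of its 10 mm and the foot pressing the brass contact (over 0.8 N); null key up (below 0.02 rad) (all of step 3 and value of joint cradle above 0.0085 m and contact force between cap_long and contact_post above 0.8 N and linear speed of cap_long below 0.02 m/s and contact force between any of the fingers, the arm and cap_long above 1 N and value of joint null_key below 0.02 rad); the arm keeps its last pose, push and grip.
It fails at once if a short capacitor is moved by more than 25 mm or tipped over (distance of any of cap_short_a, cap_short_b from where it was at the start of the episode above 0.025 m or angle between any of cap_short_a, cap_short_b's own z axis and vertical above 0.5 rad).
It fails at once if a bystander on the desk is moved by more than 40 mm (distance of any of kapton_roll, flux_bottle, loupe, pliers, screwdriver_2, brush, usb_stick from where it was at the start of the episode above 0.04 m).
It also fails if it takes over 58 s, if anything falls off the work surface, if the arm or the gripper's body presses on something with over 40 N, if the wrist force passes 120 N, or if a joint passes its speed limit or range.

## Working session

There is one attempt and no reset: what is moved stays moved. The work goes in short steps, Python scripts to look and compute and a tool call to move; the robot and the scene stay as the last step left them, time stands still between calls to the robot, and variables do not carry over. Pictures are saved under pics/ and viewed, at most 10 in all, crops included, and the job is handed in when it is done.

Besides the shell and the picture viewer there is one more tool, called after "Emit:" as name([rows], argument=value, ...), one row to a line, values as JSON. apply_moves: Moves the arm, as the interface text tells. Its arguments: {"type":"object","properties":{"series":{"type":"array"},"claw":{"type":"number"},"newtons":{"type":"number"}},"required":["series"]}

```bash
mkdir -p pics && cat > h.py <<'E'
import numpy as np, cv2
from scipy.spatial.transform import Rotation as R
from plant import robot
def grab(n):
    c=robot.calibration(n); p,d=robot.read_camera(n); return np.array(p),np.array(d),c
def cloud(d,c):
    v,u=np.indices(d.shape); E=np.array(c['extrinsics'])
    P=np.stack([(u-c['cx'])/c['fx']*d,(v-c['cy'])/c['fy']*d,d],-1)
    return (P-E[:3,3])@E[:3,:3]
def px(c,p):
    E=np.array(c['extrinsics']); q=E[:3,:3]@np.array(p)+E[:3,3]
    return c['fx']*q[0]/q[2]+c['cx'],c['fy']*q[1]/q[2]+c['cy']
E
python3 - <<'E'
from h import *
s=robot.read_state(); print(s)
for n in('scene','side'):
    p,d,c=grab(n); np.savez(n+'0.npz',p=p,d=d); cv2.imwrite(f'pics/{n}0.png',p)
    E=np.array(c['extrinsics']); print(n,c['fx'],-E[:3,:3].T@E[:3,3],E[2,:3], (d>0).mean())
E
```

```text
{'t': 0.0, 'q': array([-8.53993801e-02,  1.31149645e-01,  1.48927823e+00, -3.00389145e-05,
        1.52298577e+00, -8.53828992e-02]), 'dq': array([-8.03157331e-04, -1.14633416e-03,  4.52138496e-07,  4.43268534e-04,
       -5.37791542e-05,  9.07130358e-04]), 'joint_torque': array([-1.61290725e-03, -5.59853125e+01, -4.91755986e+01,  7.67333270e-02,
        3.59135563e-02, -2.97389461e-04]), 'tool_pos': array([5.99771593e-01, 3.65050101e-05, 4.03694594e-01]), 'orientation': array([-2.22048658e+00, -2.22045324e+00,  1.87795788e-03]), 'force': array([-0.54518081,  0.64505927, -0.43578675]), 'wrist_torque': array([ 0.00097736, -0.06553128, -0.04645768]), 'gripper_force': 0.0, 'opening': 0.09290541532306164}
scene 429.9187940676322 [-0.01308339  0.80982493  1.06969824] [ 0.40124236 -0.57544048 -0.71265196] 0.9961496988932291
side 442.9773363298415 [ 0.27802585 -1.11632016  0.89363486] [ 0.18516989  0.78637587 -0.58934294] 0.975830078125
```

View pics/scene0.png

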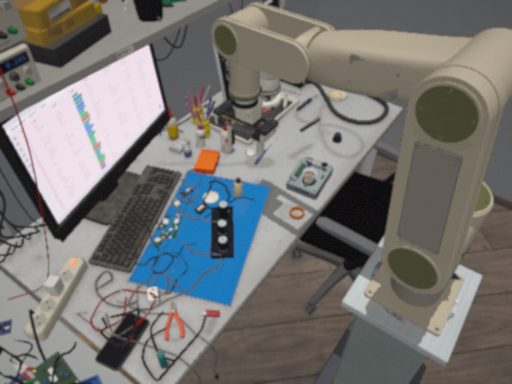

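View pics/side0.png

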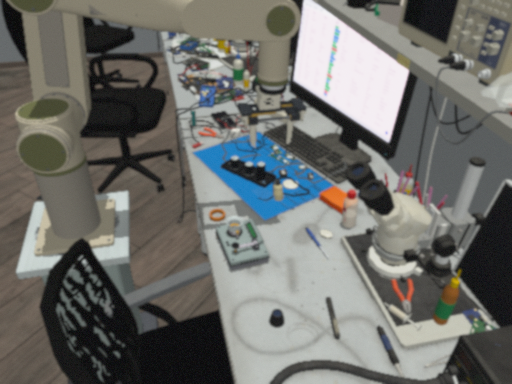

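The scene view shows the tester at about (310,178) and the black tray with three caps at about (222,232). In the side view they are at about (243,240) and (250,170). Next I take the depth points around both.

```bash
python3 - <<'E'
from h import *
T=[]
for n,(tx,ty),(kx,ky) in(('scene',(310,178),(222,225)),('side',(243,238),(250,170))):
    z=np.load(n+'0.npz'); p,d=z['p'],z['d']; c=robot.calibration(n); W=cloud(d,c)
    for (x,y) in((tx,ty),(kx,ky)):
        T.append(cv2.resize(p[y-35:y+35,x-45:x+45],(400,300),interpolation=cv2.INTER_CUBIC))
    print(n,'tester px',W[ty,tx],'tray px',W[ky,kx])
    np.save(n+'W.npy',W)
    # heights: tray area
    q=W[ky-35:ky+35,kx-45:kx+45].reshape(-1,3); 
    print(np.histogram(q[:,2],np.arange(-.01,.13,.005)))
cv2.imwrite('pics/crops.png',np.vstack([np.hstack(T[:2]),np.hstack(T[2:])]))
E
```

```text
scene tester px [ 0.44132899 -0.14898003  0.07032383] tray px [0.56517053 0.17064964 0.04782312]
(array([   8,  444, 2892, 1861,  414,  221,   87,   43,   32,   31,   63,
         89,   12,    9,   11,   22,   35,    4,    0,    0,    0,    0,
          0,    0,    0,    0,    0,    0]), array([-0.01 , -0.005,  0.   ,  0.005,  0.01 ,  0.015,  0.02 ,  0.025,
        0.03 ,  0.035,  0.04 ,  0.045,  0.05 ,  0.055,  0.06 ,  0.065,
        0.07 ,  0.075,  0.08 ,  0.085,  0.09 ,  0.095,  0.1  ,  0.105,
        0.11 ,  0.115,  0.12 ,  0.125,  0.13 ]))
side tester px [ 0.47203646 -0.1984645   0.03360255] tray px [0.57108478 0.14757699 0.0269126 ]
(array([ 105, 1605, 2707,  775,  353,  174,   52,   48,   37,   46,   65,
         47,   23,   25,   21,   38,   22,    7,    0,    0,    0,    0,
          0,    0,    0,    0,    0,    0]), array([-0.01 , -0.005,  0.   ,  0.005,  0.01 ,  0.015,  0.02 ,  0.025,
        0.03 ,  0.035,  0.04 ,  0.045,  0.05 ,  0.055,  0.06 ,  0.065,
        0.07 ,  0.075,  0.08 ,  0.085,  0.09 ,  0.095,  0.1  ,  0.105,
        0.11 ,  0.115,  0.12 ,  0.125,  0.13 ]))
```

View pics/crops.png

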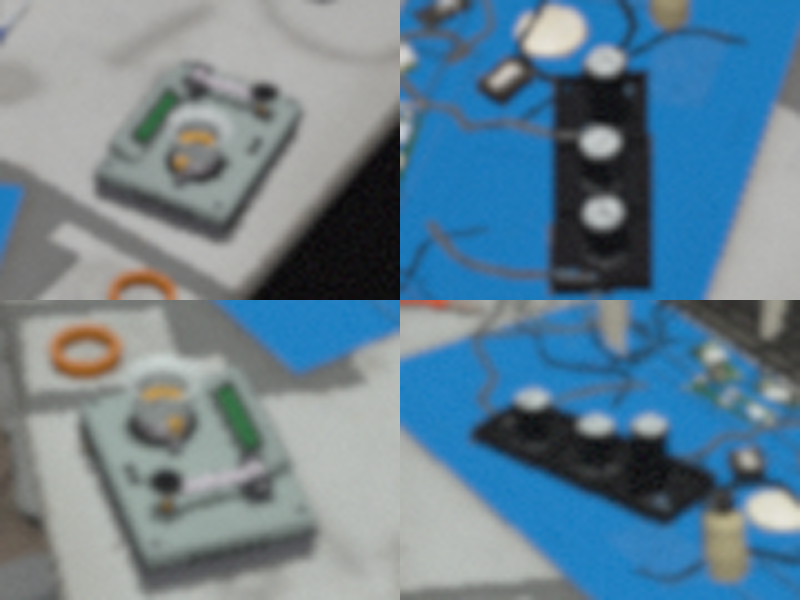

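```bash
cat >> h.py <<'E'
def ray(c,u,v,z):
    E=np.array(c['extrinsics']); o=-E[:3,:3].T@E[:3,3]
    k=np.array([(u-c['cx'])/c['fx'],(v-c['cy'])/c['fy'],1])@E[:3,:3]
    return o+k*(z-o[2])/k[2]
def blobs(mask,lo=15,hi=3000):
    n,l,s,ce=cv2.connectedComponentsWithStats(mask.astype(np.uint8))
    return [(ce[i],s[i,4]) for i in range(1,n) if lo<=s[i,4]<=hi]
E
python3 - <<'E'
from h import *
for n,(tx,ty),(kx,ky) in(('scene',(310,178),(222,225)),('side',(243,238),(250,170))):
    p=np.load(n+'0.npz')['p']; c=robot.calibration(n); W=np.load(n+'W.npy')
    def sub(m,x,y):
        o=np.zeros(m.shape,bool); o[y-35:y+35,x-45:x+45]=m[y-35:y+35,x-45:x+45]; return o
    hsv=cv2.cvtColor(p,cv2.COLOR_BGR2HSV)
    m=sub((hsv[...,1]<60)&(hsv[...,2]>120)&(W[...,2]>.033)&(W[...,2]<.09),kx,ky)
    for ce,a in blobs(m,8):
        l,h=ray(c,*ce,.0714),ray(c,*ce,.0464); print(n,'cap',ce.round(1),a,l.round(4),h.round(4),np.median(W[m&(np.hypot(np.indices(m.shape)[1]-ce[0],np.indices(m.shape)[0]-ce[1])<5)],0).round(4))
    # tray: dark z<.03
    mt=sub((hsv[...,2]<60),kx,ky); print('tray',[(ce.round(0),a) for ce,a in blobs(mt,100)])
    mk=sub((hsv[...,2]<60)&(W[...,2]>.045)&(W[...,2]<.09),tx,ty)
    for ce,a in blobs(mk,6): print('knob?',ce.round(1),a,ray(c,*ce,.065).round(4))
    dm=sub((abs(W[...,2]-.037)<.004)&(hsv[...,2]>110),tx,ty)
    q=W[dm][:,:2].astype(np.float32); q=q[(q[:,1]<0)]; r=cv2.minAreaRect(q*1000); print('deck rect',r)
    rm=sub((W[...,2]>.069)&(W[...,2]<.083),tx,ty); print('ring',rm.sum(),[(ce.round(1),a,ray(c,*ce,.075).round(4)) for ce,a in blobs(rm,4)])
E
```

```text
scene cap [222.9 203.8] 46 [0.6041 0.1158 0.0714] [0.6196 0.0984 0.0464] [0.6041 0.1167 0.0718]
scene cap [221.5 222.7] 46 [0.5589 0.179  0.0714] [0.5732 0.1633 0.0464] [0.5721 0.1636 0.0467]
scene cap [222.2 239. ] 50 [0.5178 0.2269 0.0714] [0.5311 0.2123 0.0464] [0.531  0.2123 0.0463]
tray [(array([223., 233.]), np.int32(770))]
knob? [324.  164.5] 6 [ 0.4388 -0.2418  0.065 ]
deck rect ((467.7767333984375, -198.2075653076172), (111.60118865966797, 158.53594970703125), 5.639144420623779)
ring 63 [(array([309.5, 171.7]), np.int32(63), array([ 0.4563, -0.1703,  0.075 ]))]
side cap [234.4 157.7] 22 [0.52   0.169  0.0714] [0.5274 0.208  0.0464] [0.5288 0.2069 0.0453]
side cap [248.7 163.8] 24 [0.5602 0.1207 0.0714] [0.5687 0.1584 0.0464] [0.5704 0.1616 0.0444]
side cap [260.9 163.8] 23 [0.6007 0.1121 0.0714] [0.6105 0.1494 0.0464] [0.6018 0.1144 0.0696]
side cap [274.7 187.9] 16 [ 0.6097 -0.033   0.0714] [ 6.198e-01 -1.000e-04  4.640e-02] [ 0.6178 -0.0044  0.0515]
side cap [281.  187.6] 20 [ 0.6295 -0.0354  0.0714] [ 0.6402 -0.0026  0.0464] [ 0.6366 -0.0116  0.0557]
tray [(array([249., 172.]), np.int32(586))]
knob? [235. 245.] 11 [ 0.4381 -0.2545  0.065 ]
deck rect ((466.9052429199219, -205.4930419921875), (111.32742309570312, 156.976806640625), 5.756350040435791)
ring 79 [(array([234.1, 220.2]), np.int32(79), array([ 0.4536, -0.164 ,  0.075 ]))]
```

Emit:
apply_moves([
  [[-15, -11, 0], [0, 0, 0]],
  [[-30, -21, 0], [0, 0, 0]],
  [[-30, -22, 0], [0, 0, 0]],
  [[-30, -22, 0], [0, 0, 0]],
  [[-30, -22, 0], [0, 0, 0]],
  [[-30, -22, 0], [0, 0, 0]],
  [[-25, -17, 0], [0, 0, 0]],
  [[-10, -8, 0], [0, 0, 0]],
  [[0, 0, 0], [0, 0, 0]],
  [[0, 0, 0], [0, 0, 0]],
  [[0, 0, 0], [0, 0, 0]],
], claw=0, newtons=25)

```text
t: 1.02
tool_pos: [0.4553, -0.1995, 0.4045]
orientation: [-2.221, -2.221, -0.001]
force: [0.4, 0.3, -0.2]
opening: 0.0243
gripper_force: 0.0
```

```bash
python3 - <<'E'
from h import *
s=robot.read_state();print(s['t'],s['tool_pos'],s['orientation'],s['opening'])
p,d,c=grab('wrist'); np.savez('wrist1.npz',p=p,d=d,E=c['extrinsics']); cv2.imwrite('pics/w1.png',p)
E=np.array(c['extrinsics']); print({k:v for k,v in c.items() if k!='extrinsics'}, -E[:3,:3].T@E[:3,3],E[:3,:3].round(3).tolist(),(d>0).mean())
E
```

```text
1.0167 [ 0.45529309 -0.19950753  0.40454289] [-2.22110755e+00 -2.22119850e+00 -5.60590844e-04] 0.02426804760902027
{'fx': 297.3186396354542, 'fy': 297.3186396354542, 'cx': 260.1272674903902, 'cy': 190.8722013068798} [ 0.45460785 -0.11617572  0.38421591] [[1.0, -0.0, -0.0], [-0.0, -0.953, 0.302], [-0.0, -0.302, -0.953]] 0.995819091796875
```

View pics/w1.png

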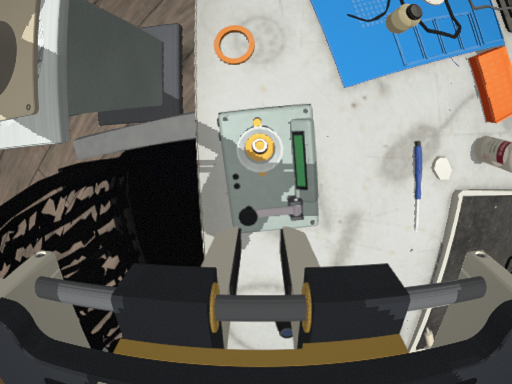

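The wrist view shows the ring with the brass contact at (260,146), the black knob at (248,216) and the kapton roll at (234,45). The ring is empty. I now cast these points onto their planes.

```bash
cat >> h.py <<'E'
def wray(c,u,v,z):
    E=np.array(c['extrinsics']); o=-E[:3,:3].T@E[:3,3]
    a=np.array([u-c['cx'],v-c['cy']]); r=np.hypot(*a); th=r/c['fx']
    k=np.array([*(a/max(r,1e-9)*np.sin(th)),np.cos(th)])@E[:3,:3]
    return o+k*(z-o[2])/k[2]
E
python3 - <<'E'
from h import *
z=np.load('wrist1.npz');p,d=z['p'],z['d']; c=dict(robot.calibration('wrist'));c['extrinsics']=z['E']
hsv=cv2.cvtColor(p,cv2.COLOR_BGR2HSV)
box=np.zeros(d.shape,bool); box[204:230,236:262]=1
for ce,a in blobs(box&(hsv[...,2]<50)): print('knob',ce,a,wray(c,*ce,.065).round(4), 'diam',2*np.sqrt(a/np.pi)/297*.32)
# deck outline via depth height
v,u=np.indices(d.shape)
box[:]=0; box[125:165,240:280]=1
b=box&(hsv[...,1]>120)&(hsv[...,0]>10)&(hsv[...,0]<35)
for ce,a in blobs(b): print('brass/amber',ce,a,wray(c,*ce,.048).round(4))
for val in (200,):
  w=box&(hsv[...,1]<40)&(hsv[...,2]>225)
  for ce,a in blobs(w,5): print('white',ce,a,wray(c,*ce,.048).round(4))
# height map of ring
P=[]
for y in range(100,235,1):
  for x in range(212,325,1):
    a=np.array([x-c['cx'],y-c['cy']]); r=np.hypot(*a)+1e-9; th=r/c['fx']
    E=np.array(c['extrinsics']); q=np.array([*(a/r*np.tan(th)),1])*d[y,x]
    P.append((q-E[:3,3])@E[:3,:3])
P=np.array(P)
rim=P[(P[:,2]>.07)&(P[:,2]<.085)&(np.hypot(P[:,0]-.4535,P[:,1]+.166)<.04)]
print('rim',len(rim),rim.mean(0),rim.min(0),rim.max(0)); 
ce,rr=cv2.minEnclosingCircle((rim[:,:2]*1000).astype(np.float32)); print(ce,rr)
dk=P[abs(P[:,2]-.037)<.004]; print('deck',cv2.minAreaRect((dk[:,:2]*1000).astype(np.float32)))
k=P[(np.hypot(P[:,0]-.438,P[:,1]+.245)<.02)&(P[:,2]>.058)]; print('knob3d',k.mean(0),len(k),k.min(0),k.max(0))
cv2.imwrite('pics/w1c.png',cv2.resize(p[110:230,215:325],(660,720))[:600])
E
```

```text
knob [247.64516129 216.14516129] 248 [ 0.44  -0.248  0.065] diam 0.019145840154248524
brass/amber [259.46153846 147.46875   ] 416 [ 0.4537 -0.1706  0.048 ]
brass/amber [259.42592593 144.74074074] 54 [ 0.4537 -0.1674  0.048 ]
white [260.16304348 131.65217391] 92 [ 0.4545 -0.1524  0.048 ]
white [259.69565217 144.95652174] 69 [ 0.454  -0.1677  0.048 ]
white [278.2 159.3] 10 [ 0.4753 -0.1844  0.048 ]
rim 899 [ 0.45324938 -0.16863738  0.07466177] [ 0.43010677 -0.19161332  0.07004603] [ 0.47737581 -0.1433781   0.07857612]
(453.7807922363281, -168.0017547607422) 24.65770721435547
deck ((466.945068359375, -202.52780151367188), (111.8004379272461, 154.8639678955078), 5.954596996307373)
knob3d [ 0.4403638  -0.24839012  0.06431381] 280 [ 0.42960196 -0.26016399  0.06033214] [ 0.45082149 -0.2380563   0.06619756]
```

View pics/w1c.png

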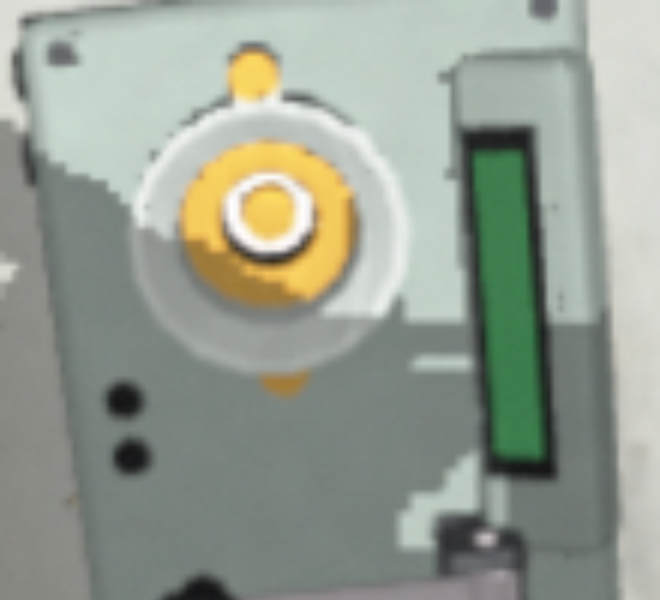

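The crop confirms the empty ring, with its rim circle about (270,235) around the brass stud. The ring axis (0.4538, -0.1677) matches the deck rectangle prediction, and the knob is at (0.440, -0.248). Next I null the tester.

Emit:
apply_moves([
  [[-16, -6, 5], [0, 0, 0]],
  [[-20, -7, 20], [0, 0, 0]],
  [[-12.5, -5, 28], [0, 0, 0]],
  [[0, 0, 30], [0, 0, 0]],
  [[0, 0, 28], [0, 0, 0]],
  [[0, 0, 20], [0, 0, 0]],
  [[0, 0, 12], [0, 0, 0]],
  [[0, 0, 5], [0, 0, 0]],
  [[0, 0, 0], [0, 0, 0]],
  [[0, 0, 0], [0, 0, 0]],
  [[0, 0, 0], [0, 0, 0]],
], claw=0)

```text
t: 1.98
tool_pos: [0.4379, -0.2487, 0.2585]
orientation: [2.219, 2.22, 0.001]
force: [0.3, 0.3, 0.5]
opening: 0.0005
gripper_force: 0.0
```

Emit:
apply_moves([
  [[0, 0, 3], [0, 0, 0]],
  [[0, 0, 3], [0, 0, 0]],
  [[0, 0, 2], [0, 0, 0]],
  [[0, 0, 2], [0, 0, 0]],
  [[0, 0, 2], [0, 0, 0]],
  [[0, 0, 0], [0, 0, 0]],
  [[0, 0, 0], [0, 0, 0]],
])

```text
t: 2.57
tool_pos: [0.437, -0.2489, 0.245]
orientation: [2.221, 2.221, -0.001]
force: [-3.7, -2.4, 4.0]
opening: 0.0001
gripper_force: 2.8
```

Emit:
apply_moves([
  [[0, 0, 1.5], [0, 0, 0]],
  [[0, 0, 1.5], [0, 0, 0]],
  [[0, 0, 0.5], [0, 0, 0]],
  [[0, 0, 0], [0, 0, 0]],
  [[0, 0, 0], [0, 0, 0]],
])

```text
t: 2.98
tool_pos: [0.4369, -0.2489, 0.242]
orientation: [2.221, 2.221, -0.001]
force: [-4.3, -1.9, 8.2]
opening: 0.0009
gripper_force: 4.9
```

Emit:
apply_moves([
  [[0, 0, 1], [0, 0, 0]],
  [[0, 0, 1], [0, 0, 0]],
  [[0, 0, 0], [0, 0, 0]],
  [[0, 0, 0], [0, 0, 0]],
  [[0, 0, 0], [0, 0, 0]],
])

```text
t: 3.4
tool_pos: [0.437, -0.2491, 0.2414]
orientation: [2.221, 2.221, -0.002]
force: [-11.3, 1.3, 22.7]
opening: 0.0005
gripper_force: 12.2
```

```bash
python3 - <<'E'
from h import *
p,d,c=grab('wrist'); np.savez('wrist2.npz',p=p,d=d,E=c['extrinsics']); cv2.imwrite('pics/w2.png',p)
E
```

```text
(no output)
```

View pics/w2.png

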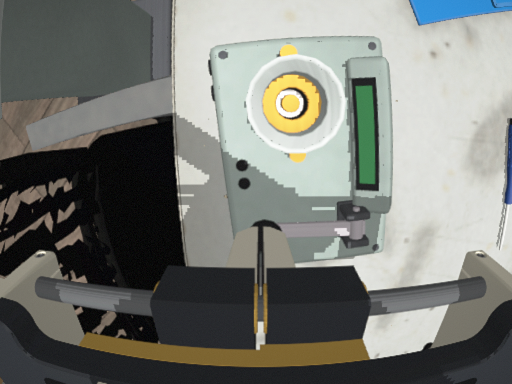

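The fingertips sit on the knob at (265,228), and the force jumped to 23 N over 0.6 mm, so the key is on its stop. I lift off and work out the tray yaw and the neighbouring caps.

Emit:
apply_moves([
  [[0, 0, -3], [0, 0, 0]],
  [[0, 0, -5], [0, 0, 0]],
  [[0, 0, -10], [0, 0, 0]],
  [[0, 0, -20], [0, 0, 0]],
  [[0, 0, -30], [0, 0, 0]],
  [[0, 0, -35], [0, 0, 0]],
  [[0, 0, -35], [0, 0, 0]],
  [[0, 0, -20], [0, 0, 0]],
  [[0, 0, 0], [0, 0, 0]],
])

```text
t: 4.2
tool_pos: [0.438, -0.2489, 0.4034]
orientation: [2.215, 2.216, 0.003]
force: [1.1, 0.1, 1.1]
opening: 0.0006
gripper_force: 0.0
```

```bash
python3 - <<'E'
from h import *
for n,(kx,ky) in(('scene',(222,230)),('side',(250,172))):
    p=np.load(n+'0.npz')['p']; W=np.load(n+'W.npy')
    hsv=cv2.cvtColor(p,cv2.COLOR_BGR2HSV); m=np.zeros(hsv.shape[:2],bool); m[ky-38:ky+38,kx-45:kx+45]=1
    m&=(hsv[...,2]<75)&(W[...,2]>.003)&(W[...,2]<.03)&(np.hypot(W[...,0]-.567,W[...,1]-.163)<.13)
    m=cv2.morphologyEx(m.astype(np.uint8),cv2.MORPH_OPEN,np.ones((3,3)))>0
    print(n,m.sum(),cv2.minAreaRect((W[m][:,:2]*1000).astype(np.float32)))
s=robot.read_state();print(s['t'],s['tool_pos'],s['orientation'])
E
```

```text
scene 685 ((570.94775390625, 167.47938537597656), (65.5224838256836, 204.3798370361328), 38.73417663574219)
side 376 ((567.8987426757812, 161.77447509765625), (77.54066467285156, 203.55337524414062), 40.66019058227539)
4.2 [ 0.43797214 -0.24890754  0.40341591] [2.21533839 2.21585442 0.00296195]
```

Emit:
apply_moves([
  [[15, 8, 0], [0, 0, 0]],
  [[30, 16, 0], [0, 0, 0]],
  [[34, 19, 0], [0, 0, 0]],
  [[36, 20, 0], [0, 0, 0]],
  [[36, 20, 0], [0, 0, 0]],
  [[36, 20, 0], [0, 0, 0]],
  [[36, 20, 0], [0, 0, 0]],
  [[34, 18, 0], [0, 0, 0]],
  [[27, 14, 0], [0, 0, 0]],
  [[15, 7, 0], [0, 0, 0]],
  [[0, 0, 0], [0, 0, 0]],
  [[0, 0, 0], [0, 0, 0]],
], claw=1)

```text
t: 5.2
tool_pos: [0.5988, 0.0514, 0.3958]
orientation: [-2.218, -2.223, 0.003]
force: [-0.2, -0.1, -0.0]
opening: 0.076
gripper_force: 0.0
```

Emit:
apply_moves([
  [[0, 0, 0], [0, 0, 0]],
  [[0, 0, 0], [0, 0, 0]],
  [[0, 0, 0], [0, 0, 0]],
])

```text
t: 5.45
tool_pos: [0.5987, 0.0493, 0.3972]
orientation: [-2.223, -2.22, 0.0]
force: [0.2, 0.2, -0.0]
opening: 0.092
gripper_force: 0.0
```

```bash
python3 - <<'E'
from h import *
p,d,c=grab('wrist'); np.savez('wrist3.npz',p=p,d=d,E=c['extrinsics']); cv2.imwrite('pics/w3.png',p)
E
```

```text
(no output)
```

View pics/w3.png

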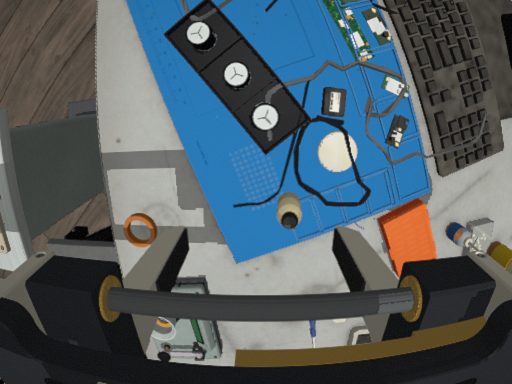

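The wrist view shows the tray with corners at about (165,35), (267,152) and (308,122). The cap tops are at (199,33), (237,74) and, for the long one, (266,116).

```bash
python3 - <<'E'
from h import *
z=np.load('wrist3.npz');p,d=z['p'],z['d']; c=dict(robot.calibration('wrist'));c['extrinsics']=z['E']
hsv=cv2.cvtColor(p,cv2.COLOR_BGR2HSV)
A=[wray(c,*q,.0194) for q in((165,35),(267,152),(308,122))]
print('edges',np.array(A).round(4).tolist()); e=A[0]-A[1]; f=A[2]-A[1]
print('len',np.linalg.norm(e),np.arctan2(-e[0],e[1]),np.linalg.norm(f),np.arctan2(f[1],f[0]))
for (x,y),h in(((199,33),.0464),((237,74),.0464),((266,116),.0714)):
    b=np.zeros(d.shape,bool); b[y-18:y+18,x-18:x+18]=1
    m=(b&(hsv[...,2]>120)&(hsv[...,1]<70)).astype(np.uint8)
    ct=max(cv2.findContours(m,0,2)[0],key=cv2.contourArea); ce,r=cv2.minEnclosingCircle(ct)
    cl=wray(c,*ce,h); print(np.round(ce,1),r,cl.round(4),'diam',np.linalg.norm(wray(c,ce[0]-r,ce[1],h)-wray(c,ce[0]+r,ce[1],h)))
s=robot.read_state();print(s['t'],s['tool_pos'],s['q'])
E
```

```text
edges [[0.4824, 0.2183, 0.0194], [0.6062, 0.069, 0.0194], [0.6555, 0.1063, 0.0194]]
len 0.194009543727497 0.6919748710915037 0.06187217732435898 0.6470885648111804
[197.8  32.5] 11.33089542388916 [0.5293 0.2113 0.0464] diam 0.025808008286723434
[235.6  73.8] 11.773002624511719 [0.5712 0.1617 0.0464] diam 0.025780175537715968
[264.9 116.7] 12.598468780517578 [0.6028 0.115  0.0714] diam 0.025678873504858125
5.5 [0.59874829 0.04943666 0.39731315] [-2.91712992e-03  1.35779580e-01  1.49585415e+00 -8.86026925e-05
  1.50991601e+00 -1.40827004e-03]
```

Emit:
apply_moves([
  [[0, 0, 0], [0, 0, -0.11]],
  [[0, 0, 0], [0, 0, -0.11]],
  [[0, 0, 0], [0, 0, -0.11]],
  [[0, 0, 0], [0, 0, -0.11]],
  [[0, 0, 0], [0, 0, -0.11]],
  [[0, 0, 0], [0, 0, -0.11]],
  [[14, 12, 15], [0, 0, 0]],
  [[20, 18, 25], [0, 0, 0]],
  [[15, 13.5, 25], [0, 0, 0]],
  [[0, 0, 25], [0, 0, 0]],
  [[0, 0, 10], [0, 0, 0]],
  [[0, 0, 0], [0, 0, 0]],
])

```text
t: 6.5
tool_pos: [0.602, 0.1152, 0.2938]
orientation: [-1.38, -2.817, 0.005]
force: [-0.8, -0.1, -1.2]
opening: 0.0926
gripper_force: 0.0
```

Emit:
apply_moves([
  [[0, 0, 0], [0, 0, 0]],
  [[0, 0, 0], [0, 0, 0]],
  [[0, 0, 0], [0, 0, 0]],
])

```text
t: 6.75
tool_pos: [0.6042, 0.1153, 0.2997]
orientation: [1.382, 2.818, 0.003]
force: [-0.4, -0.2, 0.2]
opening: 0.0932
gripper_force: 0.0
```

Emit:
apply_moves([
  [[0.7, -1, 8], [0, 0, 0]],
  [[0, 0, 14], [0, 0, 0]],
  [[0, 0, 16], [0, 0, 0]],
  [[0, 0, 16], [0, 0, 0]],
  [[0, 0, 14], [0, 0, 0]],
  [[0, 0, 7], [0, 0, 0]],
  [[0, 0, 2], [0, 0, 0]],
  [[0, 0, 0], [0, 0, 0]],
  [[0, 0, 0], [0, 0, 0]],
  [[0, 0, 0], [0, 0, 0]],
])

```text
t: 7.58
tool_pos: [0.6027, 0.1159, 0.2214]
orientation: [1.381, 2.82, 0.002]
force: [0.1, 0.7, -0.2]
opening: 0.0933
gripper_force: 0.0
```

Emit:
apply_moves([
  [[0, 0, 0], [0, 0, 0]],
  [[0, 0, 0], [0, 0, 0]],
  [[0, 0, 0], [0, 0, 0]],
  [[0, 0, 0], [0, 0, 0]],
  [[0, 0, 0], [0, 0, 0]],
  [[0, 0, 0], [0, 0, 0]],
  [[0, 0, 0], [0, 0, 0]],
  [[0, 0, 0], [0, 0, 0]],
  [[0, 0, 0], [0, 0, 0]],
  [[0, 0, 0], [0, 0, 0]],
  [[0, 0, 0], [0, 0, 0]],
  [[0, 0, 0], [0, 0, 0]],
], claw=0, newtons=35)

```text
t: 8.58
tool_pos: [0.6022, 0.1159, 0.2203]
orientation: [1.382, 2.821, 0.0]
force: [0.6, 0.2, 0.4]
opening: 0.0296
gripper_force: 35.0
```

Emit:
apply_moves([
  [[0, 0, -4], [0, 0, 0]],
  [[0, 0, -8], [0, 0, 0]],
  [[0, 0, -15], [0, 0, 0]],
  [[0, 0, -22], [0, 0, 0]],
  [[0, 0, -28], [0, 0, 0]],
  [[0, 0, -28], [0, 0, 0]],
  [[0, 0, -20], [0, 0, 0]],
  [[0, 0, -10], [0, 0, 0]],
  [[0, 0, -3], [0, 0, 0]],
  [[0, 0, 0], [0, 0, 0]],
  [[0, 0, 0], [0, 0, 0]],
])

```text
t: 9.5
tool_pos: [0.6017, 0.1158, 0.3567]
orientation: [-1.381, -2.82, 0.002]
force: [-0.1, 0.1, -1.0]
opening: 0.0296
gripper_force: 35.0
```

```bash
python3 - <<'E'
from h import *
s=robot.read_state();print(s['t'],s['tool_pos'],s['orientation'],s['force'],s['opening'])
T=[]
for n in('wrist','side','scene'):
    p,d,c=grab(n); np.savez(n+'4.npz',p=p,d=d,E=c['extrinsics']); T.append((p,c))
w=T[0][0]
x=s['tool_pos']; g=[x[0],x[1],x[2]-.19]
cr=[]
for p,c in T[1:]:
    u,v=map(int,px(c,g)); print(u,v); v=max(v,37);cr.append(cv2.resize(p[v-37:v+37,u-36:u+36],(288,300)))
cv2.imwrite('pics/l4.png',np.hstack([w,np.zeros((384,0,3),np.uint8),cv2.copyMakeBorder(np.hstack(cr),0,84,0,0,cv2.BORDER_CONSTANT)[:, :288]]))
E
```

```text
9.5 [0.60168995 0.1157886  0.35668343] [-1.38093966e+00 -2.81975894e+00  1.81844199e-03] [-0.08650241  0.05279382 -0.99908578] 0.029630406725397147
261 138
221 182
```

View pics/l4.png

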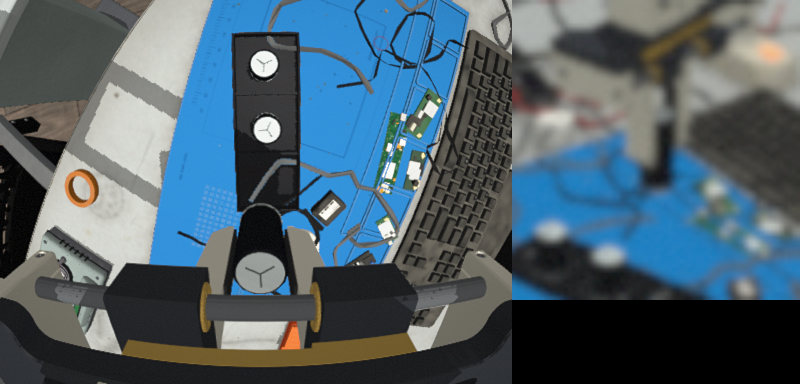

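The long cap is held, with its aluminium top at about (261,271). Both short caps are still in the tray. Next I measure the cap's offset in the grip and the way to the ring.

```bash
cat >> h.py <<'E'
def captop(n):
    z=np.load(n);p=z['p']; c=dict(robot.calibration('wrist'));c['extrinsics']=z['E']
    hsv=cv2.cvtColor(p,cv2.COLOR_BGR2HSV); b=np.zeros(p.shape[:2],bool); b[245:296,228:294]=1
    m=cv2.morphologyEx((b&(hsv[...,2]>125)&(hsv[...,1]<45)).astype(np.uint8),3,np.ones((5,5)))
    m=cv2.morphologyEx(m,2,np.ones((5,5)))
    ct=max(cv2.findContours(m,0,2)[0],key=cv2.contourArea)
    return ct,c
E
python3 - <<'E'
from h import *
ct,c=captop('wrist4.npz'); s=robot.read_state(); t=s['tool_pos']; Rm=R.from_rotvec(s['orientation']).as_matrix()
h=t[2]-.1489
q=np.array([wray(c,*k[0],h) for k in ct]); ce,r=cv2.minEnclosingCircle((q[:,:2]*1000).astype(np.float32)); print('top',ce,r, cv2.boundingRect(ct))
cw=np.array([ce[0]/1000,ce[1]/1000,h]); off=Rm.T@(cw-t); print('cap in tool mm',off*1000,'grasp axis tilt',Rm[:,2])
tgt=np.array([.4538,-.1677,t[2]]); print('move tool mm',Rm.T@(tgt-t)*1000, 'world',tgt-t)
z=np.load('wrist4.npz'); 
E
```

```text
top (601.122802734375, 113.7767562866211) 12.59544563293457 (236, 253, 49, 40)
cap in tool mm [ -1.536084    -1.1757137  148.90147593] grasp axis tilt [-3.27575377e-03 -3.66779304e-04 -9.99994567e-01]
move tool mm [-133.32348734 -290.55368572    0.58811791] world [-0.1477976  -0.28346571  0.        ]
```

Emit:
apply_moves([
  [[-4, -8.7, 0], [0, 0, 0]],
  [[-8, -17.4, 0], [0, 0, 0]],
  [[-13.2, -29, 0], [0, 0, 0]],
  [[-15.9, -34.8, 0], [0, 0, 0]],
  [[-15.9, -34.8, 0], [0, 0, 0]],
  [[-15.9, -34.8, 0], [0, 0, 0]],
  [[-15.9, -34.8, 0], [0, 0, 0]],
  [[-15.9, -34.8, 0], [0, 0, 0]],
  [[-13.2, -29, 0], [0, 0, 0]],
  [[-9.2, -20.3, 0], [0, 0, 0]],
  [[-5.2, -11.9, 0], [0, 0, 0]],
  [[0, 0, 0], [0, 0, 0]],
])

```text
t: 10.65
tool_pos: [0.4522, -0.169, 0.3577]
orientation: [-1.386, -2.818, 0.002]
force: [-0.5, -0.1, -1.2]
opening: 0.0295
gripper_force: 35.0
```

Emit:
apply_moves([
  [[0, 0, 10], [0, 0, 0]],
  [[0, 0, 15], [0, 0, 0]],
  [[0, 0, 15], [0, 0, 0]],
  [[0, 0, 10], [0, 0, 0]],
  [[0, 0, 0], [0, 0, 0]],
  [[0, 0, 0], [0, 0, 0]],
  [[0, 0, 0], [0, 0, 0]],
])

```text
t: 11.23
tool_pos: [0.4542, -0.1664, 0.3087]
orientation: [1.381, 2.821, 0.0]
force: [-0.0, -0.6, -1.3]
opening: 0.0292
gripper_force: 35.0
```

```bash
python3 - <<'E'
from h import *
s=robot.read_state();t=s['tool_pos'];Rm=R.from_rotvec(s['orientation']).as_matrix();print(s['t'],t,s['orientation'],s['force'])
print('to ring, tool mm',Rm.T@(np.array([.4538,-.1677,t[2]])-t)*1000,'foot z',t[2]-.2139)
T=[]
for n in('wrist','side','scene'):
    p,d,c=grab(n); np.savez(n+'5.npz',p=p,d=d,E=c['extrinsics'])
    if n=='wrist': T.append(cv2.resize(p[120:320,170:350],(360,400)))
    else:
        u,v=map(int,px(c,[.4538,-.1677,.09])); print(n,u,v); T.append(cv2.resize(p[v-25:v+25,u-27:u+28],(440,400),interpolation=cv2.INTER_CUBIC)[:,110:330])
cv2.imwrite('pics/r5.png',np.hstack(T))
E
```

```text
11.2333 [ 0.45423393 -0.16636869  0.30867145] [1.38062498e+00 2.82149371e+00 6.98307713e-05] [-0.00635058 -0.63209441 -1.29122067]
to ring, tool mm [-7.84919003e-01 -1.15956739e+00  2.08323818e-05] foot z 0.09477144957739123
side 234 216
scene 310 169
```

View pics/r5.png

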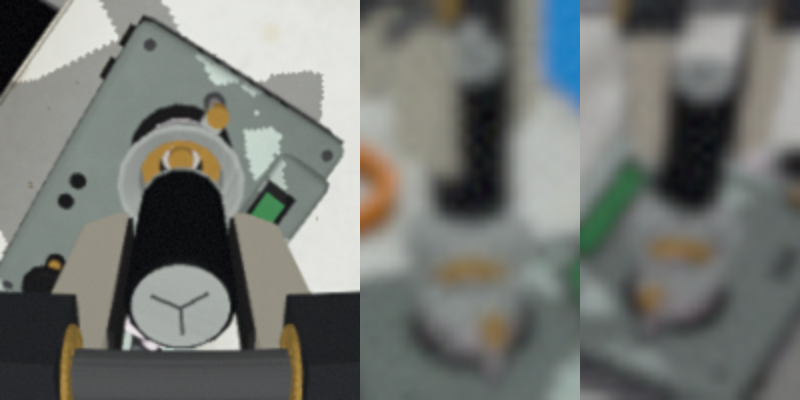

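The cap hangs just above the ring mouth, with the stud at about pixel (260,199) of the full frame and the cap top at (260,273). I compare both in this same frame.

```bash
python3 - <<'E'
from h import *
s=robot.read_state(); t=s['tool_pos']; Rm=R.from_rotvec(s['orientation']).as_matrix()
ct,c=captop('wrist5.npz')
h=t[2]-.1489
q=np.array([wray(c,*k[0],h) for k in ct]); ce,r=cv2.minEnclosingCircle((q[:,:2]*1000).astype(np.float32)); cw=np.array([*ce,h*1000])/1000
print('cap top',cw,r,'tool',(Rm.T@(cw-t)*1000).round(2))
# ring rim from depth, upper-half visible
z=np.load('wrist5.npz');d=z['d'];E=z['E'];v,u=np.mgrid[180:235,225:300]
a=np.stack([u-c['cx'],v-c['cy']],-1); rr=np.linalg.norm(a,axis=-1)+1e-9; k=np.tan(rr/c['fx'])/rr
D=d[180:235,225:300]; P=np.concatenate([a*k[...,None]*D[...,None],D[...,None]],-1); P=(P-E[:3,3])@E[:3,:3]
m=(abs(P[...,2]-.0755)<.004)&(np.hypot(P[...,0]-.4538,P[...,1]+.1677)<.03); X=P[m]
# outer boundary: farthest point in each angular bin, circle fit
an=np.arctan2(X[:,1]+.1677,X[:,0]-.4538); rad=np.hypot(X[:,0]-.4538,X[:,1]+.1677)
B=[X[an_idx[np.argmax(rad[an_idx])]][:2] for an_idx in (np.where(np.digitize(an,np.linspace(-np.pi,np.pi,37))==i)[0] for i in range(38)) if len(an_idx)]
B=np.array(B); B=B[np.hypot(B[:,0]-.4538,B[:,1]+.1677)>.021]
s_=np.linalg.lstsq(np.c_[2*B,np.ones(len(B))],(B**2).sum(1),rcond=None)[0]; print('rim fit',len(B),s_[:2],np.sqrt(s_[2]+s_[:2]@s_[:2]))
for uv in((260,199),): w=wray(c,*uv,.048); print('stud',w,'tool',(Rm.T@(w-t)*1000).round(2))
E
```

```text
cap top [ 0.45724588 -0.17037103  0.16034776] 17.01930046081543 tool [-4.4600e+00 -6.0000e-02  1.4891e+02]
rim fit 27 [ 0.453325   -0.16744718] 0.024140657540056402
stud [ 0.45278073 -0.16686551  0.048     ] tool [  1.22  -1.52 261.25]
```

The cap and ring agree to within about 1 mm. The last cap mask merged with the background, but the top's extents match the earlier measurement. I lower the cap into the ring.

Emit:
apply_moves([
  [[0.5, 0, 4], [0, 0, 0]],
  [[0, 0, 4], [0, 0, 0]],
  [[0, 0, 4], [0, 0, 0]],
  [[0, 0, 4], [0, 0, 0]],
  [[0, 0, 4], [0, 0, 0]],
  [[0, 0, 4], [0, 0, 0]],
  [[0, 0, 4], [0, 0, 0]],
  [[0, 0, 4], [0, 0, 0]],
  [[0, 0, 2], [0, 0, 0]],
  [[0, 0, 0], [0, 0, 0]],
  [[0, 0, 0], [0, 0, 0]],
])

```text
t: 12.3
tool_pos: [0.4536, -0.1662, 0.2741]
orientation: [-1.382, -2.821, -0.0]
force: [-0.2, 0.5, -0.3]
opening: 0.0293
gripper_force: 35.0
```

Emit:
apply_moves([
  [[0, 0, 2], [0, 0, 0]],
  [[0, 0, 2], [0, 0, 0]],
  [[0, 0, 1], [0, 0, 0]],
  [[0, 0, 1], [0, 0, 0]],
  [[0, 0, 0], [0, 0, 0]],
  [[0, 0, 0], [0, 0, 0]],
  [[0, 0, 0], [0, 0, 0]],
])

```text
t: 12.88
tool_pos: [0.4537, -0.1663, 0.2685]
orientation: [1.381, 2.821, 0.0]
force: [0.3, -0.1, 1.2]
opening: 0.0293
gripper_force: 35.0
```

Emit:
apply_moves([
  [[0, 0, 1], [0, 0, 0]],
  [[0, 0, 1], [0, 0, 0]],
  [[0, 0, 1], [0, 0, 0]],
  [[0, 0, 1], [0, 0, 0]],
  [[0, 0, 0], [0, 0, 0]],
  [[0, 0, 0], [0, 0, 0]],
  [[0, 0, 0], [0, 0, 0]],
])

```text
t: 13.47
tool_pos: [0.4537, -0.1663, 0.2644]
orientation: [1.382, 2.821, 0.0]
force: [0.1, 0.2, 3.4]
opening: 0.0296
gripper_force: 35.0
```

Emit:
apply_moves([
  [[0, 0, 1], [0, 0, 0]],
  [[0, 0, 1], [0, 0, 0]],
  [[0, 0, 1], [0, 0, 0]],
  [[0, 0, 1], [0, 0, 0]],
  [[0, 0, 0], [0, 0, 0]],
  [[0, 0, 0], [0, 0, 0]],
  [[0, 0, 0], [0, 0, 0]],
])

```text
t: 14.05
tool_pos: [0.4537, -0.1663, 0.2606]
orientation: [1.381, 2.821, -0.0]
force: [-0.7, -0.5, 7.5]
opening: 0.0292
gripper_force: 35.0
```

Emit:
apply_moves([
  [[0, 0, 0.5], [0, 0, 0]],
  [[0, 0, 0.5], [0, 0, 0]],
  [[0, 0, 0], [0, 0, 0]],
  [[0, 0, 0], [0, 0, 0]],
  [[0, 0, 0], [0, 0, 0]],
])

```text
t: 14.47
tool_pos: [0.4538, -0.1663, 0.2598]
orientation: [1.381, 2.821, -0.0]
force: [-0.9, 1.3, 8.3]
opening: 0.0294
gripper_force: 35.0
```

Emit:
apply_moves([
  [[0, 0, 0.4], [0, 0, 0]],
  [[0, 0, 0.4], [0, 0, 0]],
  [[0, 0, 0], [0, 0, 0]],
  [[0, 0, 0], [0, 0, 0]],
  [[0, 0, 0], [0, 0, 0]],
  [[0, 0, 0], [0, 0, 0]],
])

```text
t: 14.97
tool_pos: [0.4538, -0.1664, 0.2597]
orientation: [1.381, 2.821, -0.0]
force: [-4.4, 2.2, 13.4]
opening: 0.0296
gripper_force: 35.0
```

```bash
python3 - <<'E'
from h import *
T=[]
for n in('wrist','side','scene'):
    p,d,c=grab(n)
    if n=='wrist': T.append(cv2.resize(p[120:320,170:350],(360,400)))
    else:
        u,v=map(int,px(c,[.4538,-.1677,.09])); T.append(cv2.resize(p[v-25:v+25,u-27:u+28],(440,400),interpolation=cv2.INTER_CUBIC)[:,110:330])
cv2.imwrite('pics/f6.png',np.hstack(T))
s=robot.read_state(); print(s['t'],s['tool_pos'],s['force'],s['dq'].round(4))
E
```

```text
15.1167 [ 0.45386221 -0.16639898  0.25969836] [-4.03861633  1.27440441 14.65750027] [-0.0002 -0.0003 -0.0002 -0.0007 -0.      0.0002]
```

View pics/f6.png

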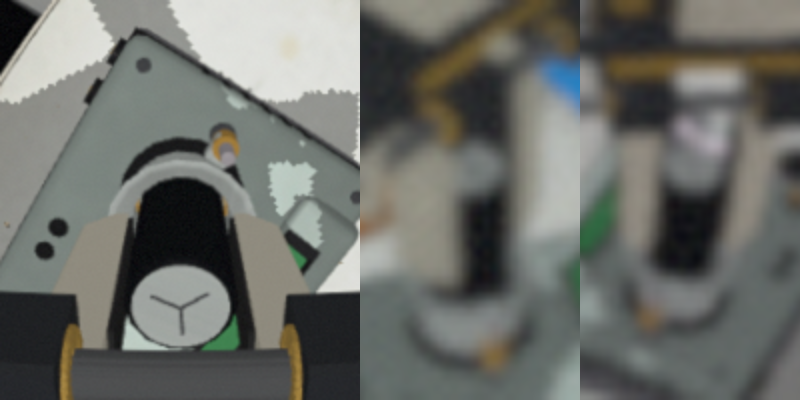

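The cap stands centred and upright in the ring, which is fully down. Force rose to 14 N with no further travel, so it is on the stop, and the cap has not slipped in the grip. I hand in.

```bash
python3 -c "
from plant import robot
print(robot.close_job())"
```

```text
the job is handed in; nothing more can be done
None
```

I nulled the tester with the ring empty and stood the long capacitor in the sprung ring. The job was handed in at about 15 s with the capacitor held pressed down on the stop (about 14 N); the hand-in returned no verdict.

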